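# Snap the clip lid onto the clay tub

## Task

Close the tub of clay so that it does not dry out: pick up the clip lid by its handle, set it squarely on the tub (which stands on a sprung stand and gives way a little), and press it straight down until both clip arms have snapped under the rim and the lid lies flush. Once it has snapped home, keep bearing down on it with about 20 N for a good second to bed its rubber seal, never with more than 45 N, then let go. Leave the tub standing in its stand or disturb the glaze jar, the timer and the stamp.

Things in the scene. Friction and masses are not known exactly. Their poses are not given: they have to be found in the camera images.
- tub: Loose white plastic tub, open at the top, with clay in it (1.1 kg in all), standing on a sprung stand. Walls 118 (x) x 88 (y) mm outside, 75 mm high; round the top runs a rolled rim bead of 8 mm diameter, 130 x 100 mm over its outside. Origin: centre of its underside; x along its long side, z up.
- tub_rim (a point): Centre of the tub's mouth, level with the top of the rim bead, 75 mm above tub; axes as the tub's.
- stand: Low stand fixed to the bench: dark steel base 142 x 112 x 14 mm and an aluminium pan on springs, with a 3 mm edge round the tub, which stands on it 34 mm above the bench. A press of 0 to 4 N starts the pan down, 1 N more per mm; after 1 to 9 mm, different each time and not to be seen or measured beforehand, the tub meets a hard stop. Released, it rises again. Origin: centre of the base's underside.
- lid: Loose white plastic lid (0.22 kg), on the bench on its skirts, 142 (x) x 115 (y) x 57 mm: a 5 mm plate, a handle bar on top, flared skirts 22 mm deep along the long (y) sides (1.5 mm play to the rim bead) and a sprung clip arm at each short (x) end. Origin: centre of the skirts' lower edge; x long side, z up. Fits either way round (yaw or yaw + pi). Home, its origin is 53 mm above the tub's.
- lid_plate (a point): Centre of the underside of the lid's plate (22 mm above lid); at tub_rim when home. Set on the tub unsnapped, the lid rests on the arms' ramps with this point 10 to 16 mm above the rim, its weight does not snap it. Pressed at mid-handle it takes 8 to 18 N, varying with friction, to spread the arms; then it drops home: a rubber seal gives 2.5 mm, then hard stop. Let go, it stands 1 mm proud.
- lid_grip (a point): Centre of the top of the handle bar, 57 mm above lid and 30 mm above the plate's top. The bar lies along the lid's x: 74 mm long, 14 mm wide (y), 12 mm thick, on two posts. Pinch it across y from above, or press here.
- clip_front (a joint): Angle (rad) of the clip arm at the lid's -x end. 0 is shut (sprung against its stop); it grows to about 0.15 as the arm rides out over the rim bead, and springs back to 0 when the hook is under it (or when the lid is clear of the rim).
- clip_back (a joint): The same for the clip arm at the lid's +x end.
- glaze_jar: White glaze jar with a black lid, 53 mm across, 62 mm high, behind the work; origin under its centre. Leave alone.
- timer: Round white kitchen timer with an orange dial, 64 mm across, 42 mm high; origin under its centre. Leave alone.
- stamp: Upright wooden texture stamp, 30 x 30 x 56 mm; origin under its centre. Leave alone.

How it is judged:
By the outcome, as a careful person would: the job done as asked, in the order asked, and still so for the second after the job is handed in, with the robot touching nothing.
It also fails if it takes over 64 s, if anything falls off the work surface, if the arm or the gripper's body presses on something with over 40 N, if the wrist force passes 120 N, or if a joint passes its speed limit or range.

## Robot

A 6-joint arm with a two-finger parallel gripper is mounted at the origin on the work surface; the furniture and walls round the work are solid. World frame = base frame: x ahead of the robot, y to its left, z up, the work surface at z = 0. Lengths are in m, angles in rad, forces in N, time in s.
With the tool pointing down it reaches from about 0.325 to 0.9 m from the base axis. Payload 6.1 kg.
Tool frame: the origin (TCP) lies between the finger pads; the fingertips stand 8 mm ahead of it and the grasp point (between the pads) lies 11 mm behind it (r.tip_reach is the distance from the TCP to the fingertips, in m); z points along the fingers, y is the line along which they close (so a half turn about z gives the same grasp; the last joint's range is limited). The gripper opens to 85 mm and grips with 20 to 120 N. Pads are 22 mm wide; open, the fingers measure 114 mm over their backs; the gripper's body (76 mm by 85 mm) begins 54 mm behind the grasp point. The pads swing forward as they close: fully open they stand 13 mm farther back than shut.
Start: joints at [1.062, 0.22, 1.526, -0, 1.395, -0.126], TCP at [0.233, 0.58, 0.239] pointing down, gripper open.
Joint ranges: [-2.98, 2.98], [-0.91, 2.08], [0.09, 2.57], [-1.24, 4.39], [0.2, 2.65], [-2.68, 2.68]. Speed limits (rad/s): [2.57, 2.57, 3.01, 3.14, 3.14, 3.14].

## Interface

Orientations are given as [roll, pitch, yaw] about the fixed x, y, z axes, in that order (R = Rz(yaw) Ry(pitch) Rx(roll)).
In Python, from workcell import r gives the robot as it stands.
- The arm moves only by the shell command python3 -m pendant 'ROWS' [FORCE]. ROWS is JSON, a list of rows, each a list of 7 numbers: the opening in per cent of the stroke, from 0 (shut) to 100 (fully open), then the shift along the tool's x, y, z in m, then the turn, a rotation vector about the tool's x, y, z in rad. In form: [[gripper, tx, ty, tz, rx, ry, rz], ...]. A call has 1 to 20 rows; each row is the pose to reach, as a shift and turn from the pose commanded when the call began, along the tool's axes at that moment; what a row does not reach only later rows make up. A row lasts 1/12 s, in which the tool goes at most 41.7 mm and 7.16 degrees, less where a joint would pass 70% of its speed; a pose out of reach is approached as far as the arm can. A call with a gripper value outside its range is refused whole. The fingers move at their own pace and stop on an object; FORCE is the grip in N (left out, the last holds). Time passes only in rows, so rows that repeat a pose let the fingers close. It gives the time, the measured TCP pose, the force, the opening and the grip force at its end, in the units of the state.
- r.read_state(): the state, without advancing time (a new reading comes with each control period).
- r.capture(name): name is "scene" or "top" or "wrist"; returns the picture (480x640x3 uint8, red, green, blue); there is no depth.
- r.get_calibration(name): a dict with "mtx" (3x3 intrinsics, pixels), "world_to_cam" (4x4, takes a point from world to camera coordinates). Camera axes: x right, y down, z forward; pixel columns grow to the right and rows downward; lengths in m; the calibration is good to about 2 mm. A picture is of the moment at which its call begins: read the wrist's pose just before it. get_calibration takes no time and is no camera call; for the wrist camera it gives the pose at the moment of the call.
- r.job_done(): hands the job in; it is judged then, once.
The state is a dict: "clock": time; "q": joint angles; "dq": joint speeds; "joint_torque": joint torques, N m; "position": TCP position; "tcp_rot": TCP orientation; "ft_force": force on the tool from outside, world axes, zero at the start; "moment": the same for the moment, N m; "finger_gap": finger opening in m; "grip_force": force on a finger pad.
Only numpy, scipy, OpenCV 4.12 (cv2) and the standard library are available. Lean on these libraries where they do the work, as an engineer would, in place of code of your own. Each camera call takes 0.05 s, during which the arm holds its last target. There are 200 camera calls.

## Working session

There is one attempt and no reset: what is moved stays moved. The work goes in short steps, Python scripts to look and compute and a shell command to move; the robot and the scene stay as the last step left them, time stands still between calls to the robot, and variables do not carry over. Pictures are saved under pics/ and viewed, at most 10 in all, crops included, and the job is handed in when it is done.

```bash
mkdir -p pics; ls
python3 - <<'E'
from workcell import r
import cv2,numpy as np
s=r.read_state();print(s)
for n in("scene","top"):
    im=r.capture(n);cv2.imwrite(f"pics/{n}0.png",im[:,:,::-1]);c=r.get_calibration(n);print(n,c["mtx"].round(1).tolist(),np.linalg.inv(c["world_to_cam"]).round(3).tolist())
E
```

```text
pics
{'clock': 0.0, 'q': array([ 1.06187925e+00,  2.21204065e-01,  1.52762278e+00,  2.72317980e-05,
        1.39466719e+00, -1.26120312e-01]), 'dq': array([ 0.00198774, -0.00094518, -0.00147222, -0.00073434, -0.00031032,
        0.00086097]), 'joint_torque': array([-1.02197664e-03, -4.96908510e+01, -3.89383900e+01, -2.24549958e-04,
        1.11954077e-02,  5.69422568e-06]), 'position': array([0.23316934, 0.57925021, 0.2382067 ]), 'tcp_rot': array([-3.13970975e+00, -2.65755796e-04,  2.75879084e+00]), 'ft_force': array([-0.95208071, -0.09773869, -0.24197818]), 'moment': array([ 0.0195299 , -0.01830929, -0.02302273]), 'grip_force': 0.0, 'finger_gap': 0.08518776289383294}
scene [[593.1, 0.0, 317.5], [0.0, 593.1, 242.4], [0.0, 0.0, 1.0]] [[0.864, -0.265, 0.428, -0.025], [-0.503, -0.479, 0.719, -0.9], [0.014, -0.837, -0.547, 0.789], [0.0, 0.0, 0.0, 1.0]]
top [[533.0, 0.0, 320.4], [0.0, 533.0, 238.5], [0.0, 0.0, 1.0]] [[0.021, -0.984, 0.176, 0.289], [-1.0, -0.017, 0.024, 0.006], [-0.021, -0.176, -0.984, 1.443], [0.0, 0.0, 0.0, 1.0]]
```

View pics/top0.png

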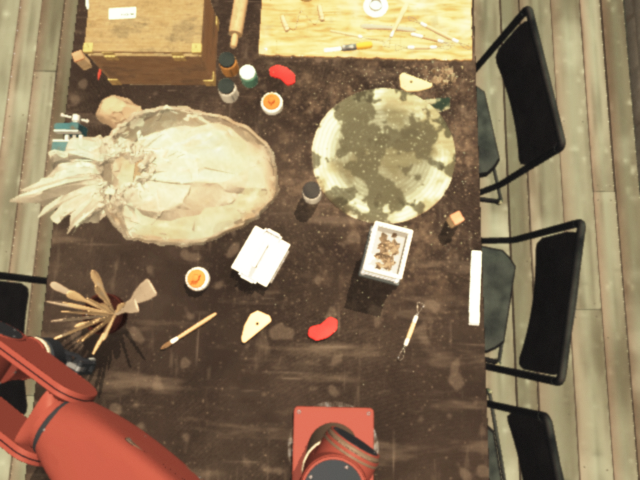

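View pics/scene0.png

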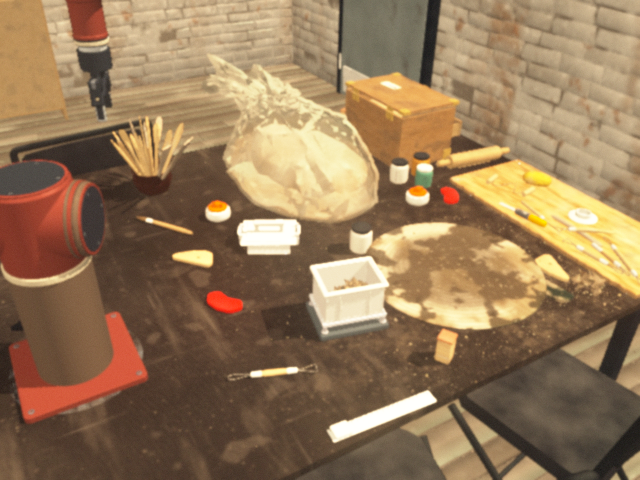

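The top view shows the lid at about (262,256) and the tub at (387,252). The timer is at (197,279), the jar at (312,192) and the stamp at (456,219).

```bash
cat > h.py <<'E'
from workcell import r
import cv2,numpy as np
def ray(c,uv,z):
    M=np.linalg.inv(c["world_to_cam"]);d=M[:3,:3]@np.linalg.inv(c["mtx"])@[uv[0],uv[1],1.];o=M[:3,3]
    return o+d*(z-o[2])/d[2]
def proj(c,p):
    q=c["mtx"]@(c["world_to_cam"]@np.r_[p,1.])[:3];return q[:2]/q[2]
def planar(c,im,seed,z,thr=150,win=None,sat=60):
    hsv=cv2.cvtColor(im,cv2.COLOR_RGB2HSV);m=((hsv[...,2]>thr)&(hsv[...,1]<sat)).astype(np.uint8)
    if win: k=np.zeros_like(m);k[win[1]:win[3],win[0]:win[2]]=1;m&=k
    cs=cv2.findContours(m,cv2.RETR_EXTERNAL,cv2.CHAIN_APPROX_NONE)[0]
    ct=max(cs,key=cv2.contourArea)
    P=np.array([ray(c,p[0],z)[:2] for p in ct])
    rc=cv2.minAreaRect((P*1000).astype(np.float32));b=cv2.boxPoints(rc)
    e=b[1]-b[0];f=b[2]-b[1];l=e if np.hypot(*e)>np.hypot(*f) else f
    return np.array(rc[0]).round(1),np.array(rc[1]).round(1),round(float(np.arctan2(l[1],l[0])),4),cv2.boundingRect(ct)
E
python3 - <<'E'
from h import *
im=cv2.imread("pics/top0.png")[:,:,::-1].copy();c=r.get_calibration("top")
for t in(150,180,210):
  print("lid",planar(c,im,0,.03,t,(220,215,300,300)));print("tub",planar(c,im,0,.105,t,(345,210,425,300)))
E
```

```text
lid (array([490.9, 198.4]), array([116.5, 152.5]), -0.4843, (231, 226, 59, 61))
tub (array([ 497. , -128.1]), array([106.5, 145.1]), -0.2352, (360, 221, 53, 63))
lid (array([491.3, 198.5]), array([116., 152.]), -0.4843, (231, 226, 59, 61))
tub (array([ 497.4, -129.1]), array([104.6, 143.8]), -0.2352, (361, 221, 52, 63))
lid (array([491.6, 198.9]), array([115.3, 151.2]), -0.4817, (231, 226, 59, 61))
tub (array([ 497.9, -129.6]), array([104. , 142.6]), -0.2352, (361, 221, 52, 62))
```

```bash
cat >> h.py <<'E'
from scipy.spatial.transform import Rotation as Ro
def go(x,y,z,yaw):
    s=r.read_state();R=Ro.from_euler("xyz",s["tcp_rot"]);T=Ro.from_euler("xyz",[np.pi,0,yaw])
    print("at",s["position"].round(4),s["tcp_rot"].round(4),"move",R.inv().apply(np.array([x,y,z])-s["position"]).round(4),(R.inv()*T).as_rotvec().round(4))
E
python3 - <<'E'
from h import *
c=r.get_calibration("top")
print(ray(c,(105,320),0),ray(c,(155,288),.2),ray(c,(60,285),.2))
c=r.get_calibration("scene"); print(ray(c,(152,190),0))
for z in(.1,.15,.2,.25):print(z,proj(c,[.24,.43,z]))
w=r.get_calibration("wrist");M=np.linalg.inv(w["world_to_cam"]);print(w["mtx"],M.round(3))
go(.43,.23,.35,2.657);go(.23,.58,.4,2.657)
E
```

```text
[0.31315809 0.61871622 0.        ] [0.38633982 0.4224157  0.2       ] [0.38911931 0.64837249 0.2       ]
[0.32146094 0.59055871 0.        ]
0.1 [133.38073346 188.66030765]
0.15 [130.13197708 170.14976033]
0.2 [126.75551318 150.91156963]
0.25 [123.24366057 130.90197022]
[[361.63101752   0.         309.98440398]
 [  0.         361.63101752 235.86447035]
 [  0.           0.           1.        ]] [[ 0.373  0.881  0.29   0.157]
 [ 0.928 -0.354 -0.119  0.61 ]
 [-0.002  0.313 -0.95   0.37 ]
 [ 0.     0.     0.     1.   ]]
at [0.2332 0.5793 0.2383] [-3.1399e+00 -3.0000e-04  2.7588e+00] move [-0.313  -0.2507 -0.1113] [-0.0017 -0.0002  0.1018]
at [0.2332 0.5793 0.2383] [-3.1399e+00 -3.0000e-04  2.7588e+00] move [ 0.0032 -0.0008 -0.1617] [-0.0017 -0.0002  0.1018]
```

```bash
python3 -m pendant '[[100,0,0,-0.04,0,0,0],[100,0,0,-0.08,0,0,0],[100,0,0,-0.12,0,0,0.1],[100,-0.03,-0.02,-0.15,0,0,0.1],[100,-0.06,-0.05,-0.15,0,0,0.1],[100,-0.09,-0.08,-0.14,0,0,0.1],[100,-0.12,-0.11,-0.13,0,0,0.1],[100,-0.15,-0.14,-0.12,0,0,0.1],[100,-0.18,-0.16,-0.11,0,0,0.1],[100,-0.21,-0.18,-0.1,0,0,0.1],[100,-0.24,-0.20,-0.08,0,0,0.1],[100,-0.27,-0.22,-0.06,0,0,0.1],[100,-0.30,-0.235,-0.04,0,0,0.1],[100,-0.33,-0.25,-0.02,0,0,0.1],[100,-0.36,-0.255,0,0,0,0.1],[100,-0.383,-0.257,0.02,0,0,0.1],[100,-0.383,-0.257,0.04,0,0,0.1],[100,-0.383,-0.257,0.04,0,0,0.1],[100,-0.383,-0.257,0.04,0,0,0.1]]'
python3 - <<'E'
from h import *
go(.491,.199,.2,2.657)
im=r.capture("wrist");cv2.imwrite("pics/w1.png",im[:,:,::-1])
E
```

```text
clock: 1.68
position: [0.4915, 0.1979, 0.1978]
tcp_rot: [-3.139, -0.003, 2.658]
ft_force: [-0.3, 0.2, 0.2]
finger_gap: 0.0857
grip_force: 0.0
at [0.4915 0.1979 0.1978] [-3.139  -0.0033  2.6582] move [ 0.001   0.0008 -0.0022] [-0.0026 -0.0033  0.0012]
```

View pics/w1.png

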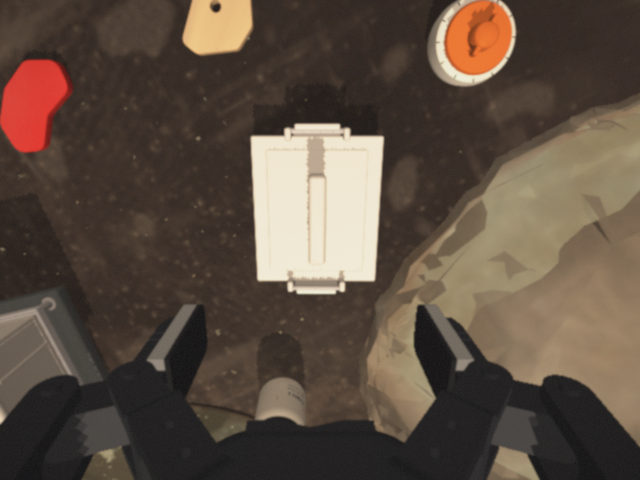

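Lid plate corners are at (251,136), (383,136), (376,281) and (258,281). The handle bar spans columns 308–326 and rows 175–264. The clay bag lies to the right, clear of the lid.

Run:
```python
from h import *
c=r.get_calibration("wrist")
a=ray(c,(317.7,175.5),.057);b=ray(c,(316.8,264),.057);print(a,b,np.hypot(*(a-b)[:2]),np.arctan2(*(a-b)[1::-1]),(a+b)/2)
l=ray(c,(308.5,220),.057);q=ray(c,(325.5,220),.057);print("bar width",np.hypot(*(l-q)[:2]),(l+q)/2)
for z in(0.,.022):
  P=[ray(c,p,z) for p in((251,136),(383,136),(376,281),(258,281))];print(z,np.mean(P,0),[np.hypot(*(P[i]-P[(i+1)%4])[:2]).round(4) for i in range(4)],np.arctan2(*((P[0]+P[1]-P[2]-P[3])[1::-1])))
m=(a+b)/2
go(m[0],m[1],.062,np.arctan2(*(a-b)[1::-1]))
```

```text
[0.45979558 0.22131725 0.057     ] [0.52374556 0.18755185 0.057     ] 0.07231667998762571 2.6557990249806043 [0.49177057 0.20443455 0.057     ]
bar width 0.013370950552167193 [0.49059249 0.20483628 0.057     ]
0.0 [0.49932445 0.20143081 0.        ] [np.float64(0.1166), np.float64(0.1406), np.float64(0.1186), np.float64(0.1407)] 2.665382046604916
0.022 [0.49405025 0.20372321 0.022     ] [np.float64(0.1089), np.float64(0.1313), np.float64(0.1107), np.float64(0.1313)] 2.665382046604916
at [0.4923 0.1985 0.1995] [-3.141e+00 -9.000e-04  2.659e+00] move [0.0031 0.0051 0.1375] [-0.0005 -0.0009  0.0032]
```

```bash
python3 -m pendant '[[60,0.003,0.005,0.04,0,0,0.003],[60,0.003,0.005,0.08,0,0,0.003],[60,0.003,0.005,0.11,0,0,0.003],[60,0.003,0.005,0.13,0,0,0.003],[60,0.003,0.005,0.145,0,0,0.003],[60,0.003,0.005,0.155,0,0,0.003],[60,0.003,0.005,0.159,0,0,0.003],[60,0.003,0.005,0.159,0,0,0.003],[60,0.003,0.005,0.159,0,0,0.003]]' 80
python3 -m pendant '[[0,0,0,0,0,0,0],[0,0,0,0,0,0,0],[0,0,0,0,0,0,0],[0,0,0,0,0,0,0],[0,0,0,0,0,0,0],[0,0,0,0,0,0,0],[0,0,0,0,0,0,0],[0,0,0,0,0,0,0]]' 80
```

```text
clock: 2.48
position: [0.4934, 0.2047, 0.0418]
tcp_rot: [3.14, 0.002, 2.656]
ft_force: [-0.4, 0.2, 0.3]
finger_gap: 0.0511
grip_force: 0.0
clock: 3.15
position: [0.4932, 0.2043, 0.0414]
tcp_rot: [3.14, 0.001, 2.656]
ft_force: [-1.3, -0.7, 5.6]
finger_gap: 0.0124
grip_force: 78.3
```

```bash
python3 -m pendant '[[60,0,0,0,0,0,0],[60,0,0,0,0,0,0],[60,0,0,0,0,0,0],[60,0,0,0,0,0,0],[60,0,0,-0.03,0,0,0],[60,0,0,-0.07,0,0,0],[60,0,0,-0.11,0,0,0],[60,-0.01,-0.02,-0.145,0,0,-0.05],[60,-0.03,-0.05,-0.17,0,0,-0.1],[60,-0.05,-0.08,-0.19,0,0,-0.15],[60,-0.066,-0.115,-0.2,0,0,-0.2],[60,-0.083,-0.15,-0.21,0,0,-0.25],[60,-0.1,-0.18,-0.22,0,0,-0.25],[60,-0.12,-0.21,-0.228,0,0,-0.25],[60,-0.14,-0.24,-0.228,0,0,-0.25],[60,-0.155,-0.27,-0.228,0,0,-0.25],[60,-0.164,-0.289,-0.228,0,0,-0.25],[60,-0.164,-0.289,-0.228,0,0,-0.25],[60,-0.164,-0.289,-0.228,0,0,-0.25]]' 80
python3 - <<'E'
from h import *
s=r.read_state();print(s["position"],s["tcp_rot"])
im=r.capture("wrist");cv2.imwrite("pics/w2.png",im[:,:,::-1])
E
```

```text
clock: 4.73
position: [0.5022, -0.1289, 0.2679]
tcp_rot: [3.141, -0.001, 2.903]
ft_force: [0.4, 0.3, 0.5]
finger_gap: 0.0511
grip_force: 0.0
[ 0.50215819 -0.12885625  0.26791316] [ 3.14110448e+00 -7.89069826e-04  2.90309407e+00]
```

View pics/w2.png

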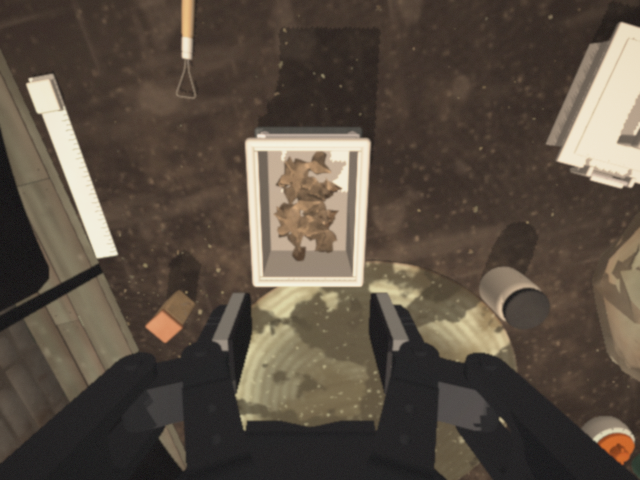

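Rim outer corners are near (246,139), (371,139), (363,287) and (253,287). The jar is at (515,297) and the stamp at (170,310), both clear.

Run:
```python
from h import *
im=cv2.imread("pics/w2.png");c=r.get_calibration("wrist")
g=cv2.cvtColor(im,cv2.COLOR_BGR2GRAY).astype(float)
# outer edge of each rim side: half-level crossing coming from outside
def cross(prof):
    h=175
    i=np.where((prof[1:]>=h)&(prof[:-1]<h))[0]
    return i[0]+(h-prof[i[0]])/(prof[i[0]+1]-prof[i[0]]) if len(i) else np.nan
S={}
S["L"]=[(236+cross(g[v,236:265]),v) for v in range(150,278,3)]
S["R"]=[(380-cross(g[v,350:381][::-1]),v) for v in range(150,278,3)]
S["T"]=[(u,128+cross(g[128:150,u])) for u in range(258,360,3)]
S["B"]=[(u,296-cross(g[265:297,u][::-1])) for u in range(263,355,3)]
L={}
for k,p in S.items():
    p=np.array(p);p=p[~np.isnan(p).any(1)];md=np.median(p[:,0] if k in"TB" else p[:,0])
    P=np.array([ray(c,q,.105)[:2] for q in p]);l=cv2.fitLine((P*1000).astype(np.float32),cv2.DIST_HUBER,0,.01,.01).ravel();L[k]=l
    print(k,len(p),np.degrees(np.arctan2(l[1],l[0]))%180,p[0],p[-1])
def X(a,b):
    A=np.array([a[:2],-b[:2]]).T;t=np.linalg.solve(A,b[2:]-a[2:]);return a[2:]+t[0]*a[:2]
C=[X(L[a],L[b]) for a,b in(("T","L"),("T","R"),("B","R"),("B","L"))]
print(np.mean(C,0),[np.hypot(*(C[i]-C[(i+1)%4])) for i in range(4)])
d=(C[0]+C[1]-C[2]-C[3]);print(np.arctan2(d[1],d[0]))
t=r.get_calibration("top");m=np.mean(C,0)/1000;print("top pix",proj(t,[*m,.105]))
```

```text
L 43 166.32973 [245.42592593 150.        ] [252.06382979 276.        ]
R 43 166.40483 [369.05084746 150.        ] [362.73913043 276.        ]
T 34 76.427864 [258.         133.74074074] [357.   138.45]
B 23 76.36611 [263.  286.2] [353.         286.24242424]
[ 500.50476 -129.97221] [np.float32(98.31354), np.float32(128.76828), np.float32(98.48222), np.float32(128.66231)]
2.9036572
top pix [386.83761515 250.24243863]
```

```bash
python3 -m pendant '[[60,0.01,0.035,0,0,0,0.05],[60,0.02,0.07,0,0,0,0.1],[60,0.03,0.105,0,0,0,0.15],[60,0.04,0.14,0,0,0,0.2],[60,0.05,0.175,0,0,0,0.247],[60,0.06,0.21,0.01,0,0,0.247],[60,0.07,0.245,0.02,0,0,0.247],[60,0.078,0.28,0.04,0,0,0.247],[60,0.088,0.31,0.06,0,0,0.247],[60,0.088,0.3215,0.09,0,0,0.247],[60,0.088,0.3215,0.12,0,0,0.247],[60,0.088,0.3215,0.15,0,0,0.247],[60,0.088,0.3215,0.15,0,0,0.247],[60,0.088,0.3215,0.15,0,0,0.247]]' 80
python3 - <<'E'
from h import *
go(.4925,.2043,.043,2.656)
im=r.capture("wrist");cv2.imwrite("pics/w3.png",im[:,:,::-1])
E
```

```text
clock: 5.95
position: [0.4898, 0.206, 0.1169]
tcp_rot: [-3.139, -0.004, 2.661]
ft_force: [0.6, 1.1, 0.2]
finger_gap: 0.0513
grip_force: 0.0
at [0.4898 0.206  0.1169] [-3.1387 -0.0036  2.6607] move [-0.0035 -0.      0.0739] [-0.0029 -0.0036  0.0047]
```

View pics/w3.png

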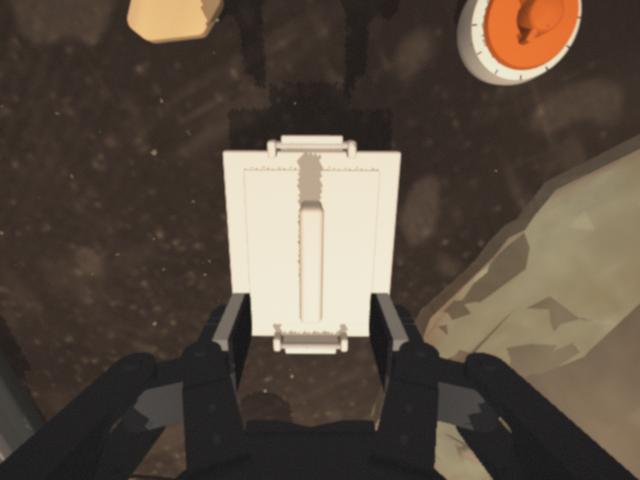

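The bar now spans columns 300–323 and rows 203–322, between the fingers.

Run:
```python
from h import *
c=r.get_calibration("wrist")
a=ray(c,(312,203),.057);b=ray(c,(311,322.5),.057);print(np.hypot(*(a-b)[:2]),np.arctan2(*(a-b)[1::-1]),(a+b)/2)
P=[ray(c,p,.027) for p in((224,151),(400,151),(393.5,336),(233,336))];print(np.mean(P,0),np.hypot(*(P[0]-P[3])[:2]))
# arm tops
print((ray(c,(312,135),.03)+ray(c,(311,354),.03))/2)
go(.4925,.2043,.043,2.656)
```

```text
0.07477814758622017 2.653984172484332 [0.49248282 0.20599348 0.057     ]
[0.49485141 0.20576113 0.027     ] 0.12960639331235882
[0.49604894 0.2042216  0.03      ]
at [0.4917 0.206  0.119 ] [-3.1415e+00 -3.0000e-04  2.6601e+00] move [-0.0016 -0.0012  0.076 ] [-0.0001 -0.0003  0.0041]
```

```bash
python3 -m pendant '[[60,-0.001,0,0.03,0,0,0.004],[60,-0.0015,-0.0005,0.055,0,0,0.004],[60,-0.0015,-0.0005,0.068,0,0,0.004],[60,-0.0015,-0.0005,0.075,0,0,0.004],[60,-0.0015,-0.0005,0.075,0,0,0.004],[0,-0.0015,-0.0005,0.075,0,0,0.004],[0,-0.0015,-0.0005,0.075,0,0,0.004],[0,-0.0015,-0.0005,0.075,0,0,0.004],[0,-0.0015,-0.0005,0.075,0,0,0.004],[0,-0.0015,-0.0005,0.075,0,0,0.004],[0,-0.0015,-0.0005,0.075,0,0,0.004],[0,-0.0015,-0.0005,0.075,0,0,0.004],[0,-0.0015,-0.0005,0.075,0,0,0.004]]' 90
python3 -m pendant '[[0,0,0,-0.02,0,0,0],[0,0,0,-0.05,0,0,0],[0,0,0,-0.09,0,0,0],[0,0,0,-0.13,0,0,0],[0,0,0,-0.15,0,0,0],[0,0,0,-0.15,0,0,0],[0,0,0,-0.15,0,0,0],[0,0,0,-0.15,0,0,0]]'
python3 - <<'E'
from h import *
go(.5005,-.13,.19,2.9037)
im=r.capture("wrist");cv2.imwrite("pics/w4.png",im[:,:,::-1])
E
```

```text
clock: 7.08
position: [0.4947, 0.2045, 0.0454]
tcp_rot: [3.139, 0.002, 2.655]
ft_force: [-1.0, 0.3, 5.8]
finger_gap: 0.012
grip_force: 88.1
clock: 7.75
position: [0.492, 0.2037, 0.1918]
tcp_rot: [-3.14, -0.002, 2.655]
ft_force: [-0.4, 0.1, -3.0]
finger_gap: 0.0117
grip_force: 88.7
at [0.492  0.2037 0.1918] [-3.1400e+00 -1.8000e-03  2.6548e+00] move [-0.1636 -0.291   0.002 ] [-0.0014 -0.002  -0.2489]
```

View pics/w4.png

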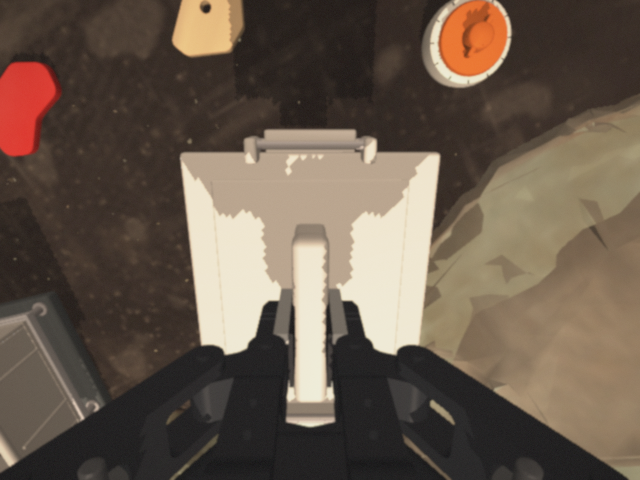

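The lid is held level: the plate's front edge runs from (183,154) to (438,154) and the bar spans rows 225–402 around column 311.

Run:
```python
from h import *
c=r.get_calibration("wrist");s=r.read_state();p=s["position"];R=Ro.from_euler("xyz",s["tcp_rot"])
a=ray(c,(311.5,226),p[2]+.0116);b=ray(c,(310,402),p[2]+.0116);print(np.hypot(*(a-b)[:2]),R.inv().apply((a+b)/2-p),R.inv().apply(a-b))
P=[ray(c,q,p[2]-.0454+.027) for q in((183,154),(438,154))];print([R.inv().apply(q-p).round(4) for q in P])
print(p)
```

```text
0.07550967953124567 [ 0.00778943 -0.00024379 -0.01157648] [0.07550775 0.00049198 0.00022132]
[array([ 0.0671, -0.0523,  0.0187]), array([0.0671, 0.0515, 0.0185])]
[0.49160975 0.20361509 0.19100392]
```

Run:
```python
from h import *
s=r.read_state();print(s["position"],s["tcp_rot"],s["ft_force"],s["moment"])
im=r.capture("scene");c=r.get_calibration("scene");u,v=proj(c,s["position"]).astype(int);print(u,v)
cr=im[v-60:v+60,u-80:u+80];cv2.imwrite("pics/s5.png",cv2.resize(cr,None,fx=5,fy=5,interpolation=cv2.INTER_CUBIC)[:,:,::-1])
```

```text
[0.49160975 0.20361509 0.19100392] [-3.13894239e+00 -2.94836871e-03  2.65472896e+00] [-0.13613619  0.19527139 -2.97523194] [-0.02838599  0.01975143  0.01367361]
265 169
```

View pics/s5.png

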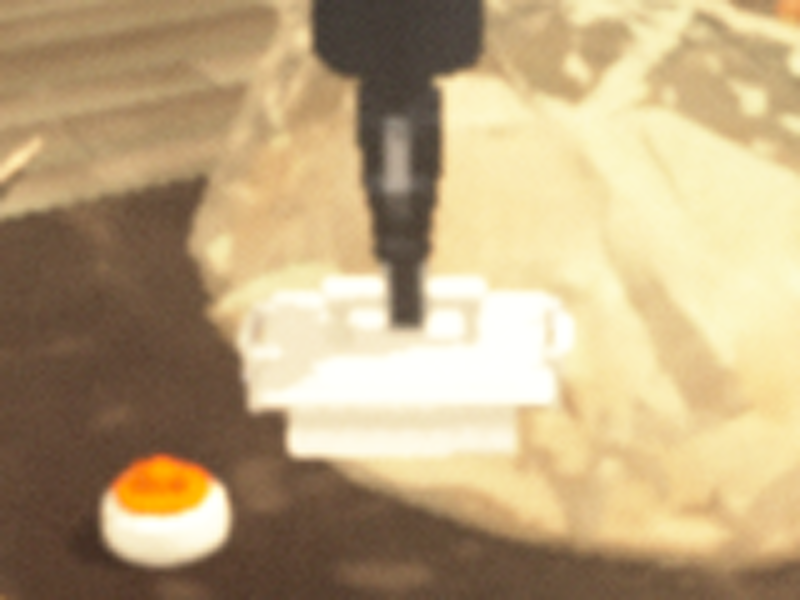

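The lid is level and the fingers are centred on the handle (bar 325–485, fingers at 405). Next, carry it over the tub.

```bash
python3 -m pendant '[[0,-0.01,-0.02,0,0,0,-0.03],[0,-0.027,-0.047,0,0,0,-0.06],[0,-0.044,-0.077,0,0,0,-0.1],[0,-0.061,-0.107,0,0,0,-0.14],[0,-0.078,-0.137,0,0,0,-0.18],[0,-0.095,-0.167,0,0,0,-0.21],[0,-0.112,-0.197,0,0,0,-0.249],[0,-0.129,-0.227,0,0,0,-0.249],[0,-0.145,-0.254,0,0,0,-0.249],[0,-0.157,-0.275,0,0,0,-0.249],[0,-0.163,-0.285,0,0,0,-0.249],[0,-0.166,-0.29,0,0,0,-0.249],[0,-0.166,-0.29,0,0,0,-0.249],[0,-0.166,-0.29,0,0,0,-0.249],[0,-0.166,-0.29,0,0,0,-0.249]]'
python3 - <<'E'
from h import *
go(.5025,-.1305,.16,2.9037);go(.5025,-.1305,.16,2.9037)
print(r.read_state()["ft_force"])
E
```

```text
clock: 9.1
position: [0.504, -0.1285, 0.1928]
tcp_rot: [3.141, -0.001, 2.905]
ft_force: [0.3, -0.8, -3.1]
finger_gap: 0.0122
grip_force: 88.8
at [ 0.504  -0.1285  0.1928] [ 3.1409e+00 -1.1000e-03  2.9051e+00] move [ 0.0009 -0.0023  0.0328] [ 0.0007 -0.0011  0.0014]
at [ 0.504  -0.1285  0.1928] [ 3.1409e+00 -1.1000e-03  2.9051e+00] move [ 0.0009 -0.0023  0.0328] [ 0.0007 -0.0011  0.0014]
[ 0.27893599 -0.79963645 -3.14173287]
```

```bash
python3 -m pendant '[[0,0,0,0.015,0,0,0],[0,0,0,0.028,0,0,0],[0,0,0,0.028,0,0,0],[0,0,0,0.028,0,0,0]]'
for i in 1 2 3; do python3 -m pendant '[[0,0,0,0,0,0,0]]' | grep -E "posi|rot|ft"; done
python3 - <<'E'
from h import *
go(.5025,-.1305,.16,2.9037)
for n in("scene","top"):
  im=r.capture(n);cv2.imwrite(f"pics/{n}6.png",im[:,:,::-1])
a=cv2.imread("pics/scene6.png")[210:340,290:410];b=cv2.imread("pics/top6.png")[205:295,345:430]
A=cv2.resize(a,(400,433),interpolation=2);B=cv2.resize(b,(400,424),interpolation=2)
o=np.zeros((433,800,3),np.uint8);o[:,:400]=A;o[:424,400:]=B;cv2.imwrite("pics/c6.png",o)
E
```

```text
clock: 9.43
position: [0.5036, -0.1286, 0.1647]
tcp_rot: [3.141, -0.002, 2.905]
ft_force: [0.4, 0.4, -2.0]
finger_gap: 0.0117
grip_force: 88.7
position: [0.5046, -0.1293, 0.166]
tcp_rot: [-3.142, 0.001, 2.905]
ft_force: [0.2, 0.1, -2.6]
position: [0.5049, -0.1298, 0.1664]
tcp_rot: [-3.141, 0.002, 2.904]
ft_force: [-0.2, -0.6, -2.4]
position: [0.5048, -0.13, 0.1664]
tcp_rot: [-3.141, 0.002, 2.904]
ft_force: [-0.5, 0.4, -2.7]
at [ 0.5048 -0.13    0.1664] [-3.1413e+00  1.8000e-03  2.9041e+00] move [ 0.0022 -0.0011  0.0064] [-0.0003  0.0018  0.0004]
```

View pics/c6.png

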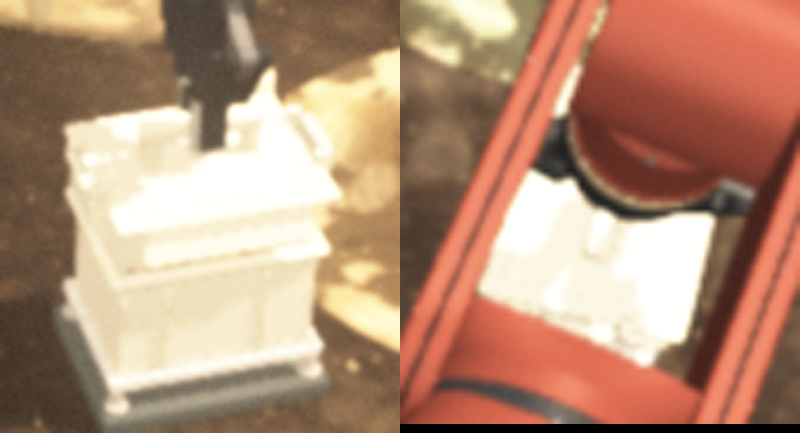

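In the crop, the lid's skirt edge (120,232)–(340,192) lies about 2 px to the right of the rim edge (115,283)–(328,245). I'll shift about 3 mm toward the robot and lower.

```bash
python3 -m pendant '[[0,0.003,-0.0005,0,0,0,0],[0,0.003,-0.0005,0.005,0,0,0],[0,0.003,-0.0005,0.01,0,0,0],[0,0.003,-0.0005,0.014,0,0,0],[0,0.003,-0.0005,0.014,0,0,0],[0,0.003,-0.0005,0.014,0,0,0]]'
for i in 1 2 3 4 5; do python3 -m pendant '[[0,0,0,0.002,0,0,0],[0,0,0,0.002,0,0,0]]' | grep -E "posi|ft"; done
```

```text
clock: 10.28
position: [0.501, -0.1297, 0.1508]
tcp_rot: [3.141, -0.001, 2.904]
ft_force: [1.1, 0.1, -2.3]
finger_gap: 0.012
grip_force: 88.8
position: [0.5013, -0.1298, 0.1492]
ft_force: [-0.7, 0.7, -2.7]
position: [0.5014, -0.1298, 0.1473]
ft_force: [0.6, -1.4, -1.5]
position: [0.5014, -0.1299, 0.1453]
ft_force: [1.2, -0.3, -0.9]
position: [0.5015, -0.1299, 0.1434]
ft_force: [2.3, -2.0, -1.1]
position: [0.5015, -0.1299, 0.1414]
ft_force: [2.2, 0.2, 1.2]
```

Run:
```python
from h import *
im=r.capture("scene");cv2.imwrite("pics/scene7.png",im[:,:,::-1])
w=r.capture("wrist");cv2.imwrite("pics/w7.png",w[:,:,::-1])
a=im[225:340,300:400][:,:,::-1];o=np.zeros((500,800,3),np.uint8);A=cv2.resize(a,(430,495),interpolation=2);o[:495,:430]=A
B=cv2.resize(w[60:480,130:500][:,:,::-1],(370,420));o[:420,430:]=B;cv2.imwrite("pics/c7.png",o)
```

```text
(no output)
```

View pics/c7.png

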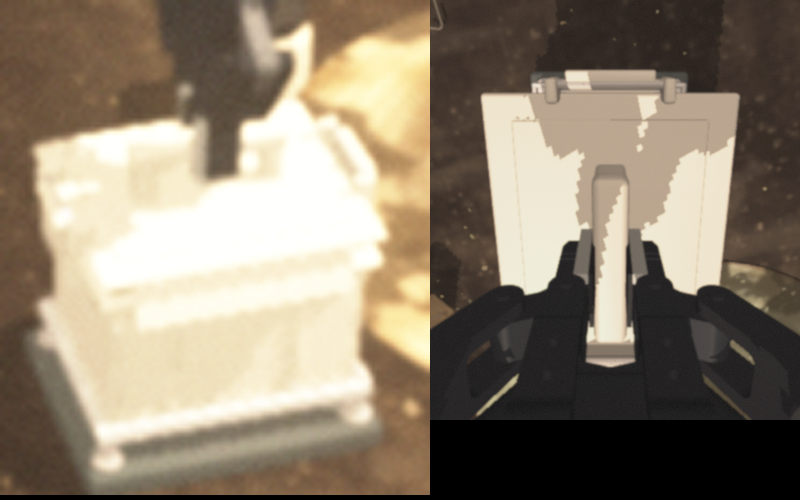

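The lid sits squarely over the rim: its corners at (95,265) and (385,240) line up with the rim's. Pressing in steps.

```bash
for i in 1 2 3 4 5; do python3 -m pendant '[[0,0,0,0.001,0,0,0],[0,0,0,0.002,0,0,0]]' | grep -E "clock|posi|ft"; done
```

```text
clock: 11.38
position: [0.5015, -0.1299, 0.1397]
ft_force: [2.4, -0.3, 3.4]
clock: 11.55
position: [0.5015, -0.1299, 0.1377]
ft_force: [0.5, 0.0, 5.0]
clock: 11.72
position: [0.5016, -0.1299, 0.1359]
ft_force: [1.7, -0.6, 6.8]
clock: 11.88
position: [0.5021, -0.1301, 0.1346]
ft_force: [1.7, -0.1, 7.1]
clock: 12.05
position: [0.5017, -0.13, 0.1319]
ft_force: [3.0, -1.4, 3.1]
```

```bash
for i in 1 2 3 4 5 6; do python3 -m pendant '[[0,0,0,0.0005,0,0,0],[0,0,0,0.001,0,0,0]]' | grep -E "clock|posi|ft"; done
```

```text
clock: 12.22
position: [0.5013, -0.1298, 0.1302]
ft_force: [3.1, -1.0, 2.9]
clock: 12.38
position: [0.5013, -0.1298, 0.1293]
ft_force: [2.9, -1.3, 4.6]
clock: 12.55
position: [0.5013, -0.1298, 0.1285]
ft_force: [2.6, -1.5, 5.0]
clock: 12.72
position: [0.5013, -0.1298, 0.1275]
ft_force: [1.9, -0.5, 5.8]
clock: 12.88
position: [0.5013, -0.1298, 0.1267]
ft_force: [1.1, -0.0, 6.3]
clock: 13.05
position: [0.5013, -0.1298, 0.126]
ft_force: [-0.8, 0.4, 11.7]
```

```bash
for i in 1 2 3 4; do python3 -m pendant '[[0,0,0,0.0005,0,0,0],[0,0,0,0.0005,0,0,0]]' | grep -E "clock|posi|ft"; done
```

```text
clock: 13.22
position: [0.5013, -0.1298, 0.126]
ft_force: [-2.0, 0.2, 12.6]
clock: 13.38
position: [0.5013, -0.1299, 0.126]
ft_force: [-3.1, 1.3, 15.6]
clock: 13.55
position: [0.5014, -0.1298, 0.126]
ft_force: [-4.1, 1.3, 19.5]
clock: 13.72
position: [0.5014, -0.1299, 0.1259]
ft_force: [-6.5, 2.0, 23.0]
```

```bash
python3 -m pendant '[[0,0,0,-0.0003,0,0,0],[0,0,0,-0.0003,0,0,0],[0,0,0,-0.0003,0,0,0]]' | grep -E "clock|posi|ft"; for i in 1 2 3 4; do python3 -m pendant '[[0,0,0,0,0,0,0],[0,0,0,0,0,0,0],[0,0,0,0,0,0,0],[0,0,0,0,0,0,0]]' | grep -E "clock|posi|ft|mom"; done
python3 -c "
from h import *
print(r.read_state()['moment'])
cv2.imwrite('pics/scene8.png',r.capture('scene')[:,:,::-1])"
```

```text
clock: 13.97
position: [0.5014, -0.1299, 0.126]
ft_force: [-5.0, 2.2, 20.4]
clock: 14.3
position: [0.5014, -0.1298, 0.1259]
ft_force: [-6.6, 1.5, 21.2]
clock: 14.63
position: [0.5014, -0.1299, 0.1259]
ft_force: [-5.4, 2.3, 20.8]
clock: 14.97
position: [0.5014, -0.1299, 0.126]
ft_force: [-4.8, 2.4, 21.1]
clock: 15.3
position: [0.5014, -0.1299, 0.1259]
ft_force: [-5.7, 1.8, 21.4]
[ 0.29515079  0.69387335 -0.00515443]
```

```bash
for i in 1 2 3 4 5 6; do python3 -m pendant '[[0,0,0,-0.001,0,0,0],[0,0,0,-0.0015,0,0,0]]' | grep -E "clock|posi|ft"; done
```

```text
clock: 15.52
position: [0.5013, -0.1298, 0.126]
ft_force: [1.0, -0.5, 6.2]
clock: 15.68
position: [0.5013, -0.1298, 0.1272]
ft_force: [1.9, -0.7, 5.9]
clock: 15.85
position: [0.5013, -0.1298, 0.1285]
ft_force: [1.7, -0.8, 5.1]
clock: 16.02
position: [0.5012, -0.1298, 0.1297]
ft_force: [3.1, -1.7, 3.4]
clock: 16.18
position: [0.5012, -0.1298, 0.1311]
ft_force: [3.5, -0.7, 2.0]
clock: 16.35
position: [0.501, -0.1297, 0.1324]
ft_force: [3.6, -1.5, 0.7]
```

```bash
python3 -m pendant '[[0,0,0,-0.0005,0,0,0],[40,0,0,-0.0005,0,0,0],[40,0,0,-0.0005,0,0,0],[40,0,0,-0.0005,0,0,0],[40,0,0,-0.0005,0,0,0],[40,0,0,-0.0005,0,0,0],[40,0,0,-0.01,0,0,0],[40,0,0,-0.03,0,0,0],[40,0,0,-0.06,0,0,0],[40,0,0,-0.10,0,0,0],[40,0,0,-0.135,0,0,0],[40,0,0,-0.135,0,0,0],[40,0,0,-0.135,0,0,0],[40,0,0,-0.135,0,0,0]]'
python3 - <<'E'
from h import *
s=r.capture("scene");w=r.capture("wrist");cv2.imwrite("pics/scene9.png",s[:,:,::-1]);cv2.imwrite("pics/w9.png",w[:,:,::-1])
o=np.zeros((560,800,3),np.uint8);o[:460,:400]=cv2.resize(s[225:340,300:400][:,:,::-1],(400,460),interpolation=2)
o[:560,400:]=cv2.resize(w[80:360,200:400][:,:,::-1],(400,560),interpolation=2);cv2.imwrite("pics/c9.png",o)
E
```

```text
clock: 17.52
position: [0.5009, -0.1296, 0.2677]
tcp_rot: [3.142, 0.0, 2.904]
ft_force: [-0.3, -0.0, -0.2]
finger_gap: 0.0339
grip_force: 0.0
```

View pics/c9.png

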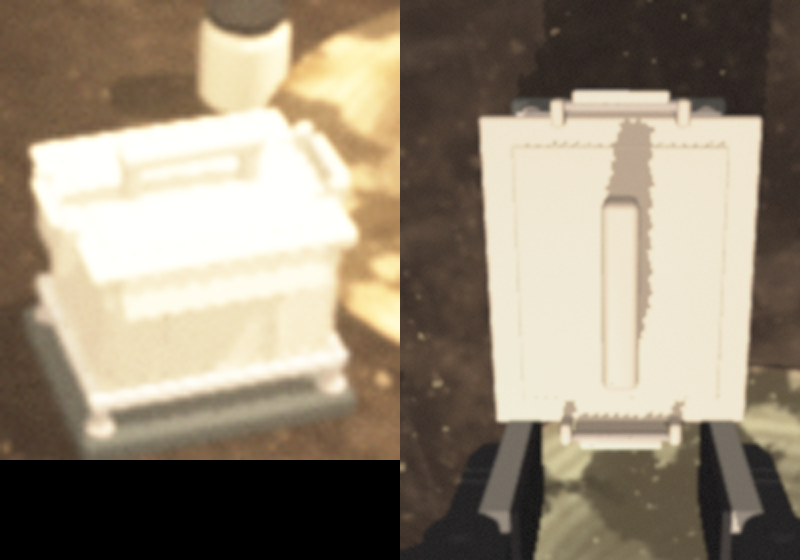

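The lid is on and looks level. In the wrist frame its plate corners are at (240.5,138.5), (380.5,138.5), (372.5,290) and (249,290). I'll check the height from the known plate size.

Run:
```python
from h import *
c=r.get_calibration("wrist");q=((240.5,138.5),(380.5,138.5),(372.5,290),(249,290))
for z in(.105,.115,.128):
  P=[ray(c,p,z) for p in q];print(z,np.mean(P,0).round(4),[np.hypot(*(P[i]-P[(i+1)%4])[:2]).round(4) for i in range(4)])
# reference: lid on bench, plate top 0.027, seen with same camera from TCP z .198 (w1): 0.1297 long, check bar too
for z in(.135,.145,.158):print(z,np.hypot(*(ray(c,(310,178.5),z)-ray(c,(310,273.5),z))[:2]))
t=r.get_calibration("scene")
for z in(.115,.128):print("scene",z,[proj(t,[*(np.array([.502,-.130])+Ro.from_euler("z",2.9037).as_matrix()[:2,:2]@[sx*.065,.0545]),z]).round(1) for sx in(1,-1)])
```

```text
0.105 [ 0.5   -0.129  0.105] [np.float64(0.1096), np.float64(0.1312), np.float64(0.1106), np.float64(0.1312)]
0.115 [ 0.4973 -0.1283  0.115 ] [np.float64(0.1059), np.float64(0.1267), np.float64(0.1068), np.float64(0.1267)]
0.128 [ 0.4938 -0.1275  0.128 ] [np.float64(0.101), np.float64(0.1209), np.float64(0.1019), np.float64(0.1209)]
0.135 0.07518103049518159
0.145 0.07232009626793758
0.158 0.06860088177252037
scene 0.115 [array([324.2, 293.3]), array([389.9, 281.9])]
scene 0.128 [array([324.3, 287.7]), array([390.5, 276.4])]
```

```bash
python3 -c "
from workcell import r
print(r.job_done())"
```

```text
the job is handed in; nothing more can be done
None
```

I pressed the lid down until it snapped home on the tub, held about 21 N for roughly 1.5 s (readings peaked at 23 N), then let go and backed the gripper clear. The lid's measured height and level match home, but the clip arms were not measured directly. I handed the job in after about 17.6 s, and the result call gave no verdict.

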